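# Find the pitch leaf that fits the press spindle

## Robot

A 7-joint arm with a two-finger parallel gripper is mounted at the origin on the work surface. World frame = base frame: x ahead of the robot, y to its left, z up, the work surface at z = 0. Lengths are in m, angles in rad, forces in N, time in s.
With the tool pointing down it reaches from about 0.4 to 0.875 m from the base axis. Payload 19.3 kg.
Tool frame: the origin (TCP) lies midway between the tips of the shut fingers; the grasp point (between the pads) lies 19 mm behind it; z points along the fingers, y is the line along which they close (so a half turn about z gives the same grasp; the last joint's range is limited). The gripper opens to 85 mm and grips with 20 to 120 N. Pads are 22 mm wide; open, the fingers measure 114 mm over their backs; the gripper's body (76 mm by 85 mm) begins 54 mm behind the grasp point. The pads swing forward as they close: fully open they stand 13 mm farther back than shut.
Start: joints at [-1.337, 0.521, -0.036, 1.599, 0.021, 1.021, -0.113], TCP at [0.187, 0.596, 0.231] pointing down, gripper open.
Joint ranges: [-2.91, 2.91], [-0.3, 2.13], [-1.5, 1.42], [0.17, 2.43], [-1.26, 4.41], [0.16, 1.93], [-2.52, 2.52]. Speed limits (rad/s): [1.89, 1.89, 2.39, 2.39, 3.01, 3.01, 3.01].

## Interface

Orientations are given as [roll, pitch, yaw] about the fixed x, y, z axes, in that order (R = Rz(yaw) Ry(pitch) Rx(roll)).
In Python, from workcell import telemetry, grab_frame, calibration, bot, outline_of, landmark_of gives the robot as it stands. The module is installed in compiled form; this text tells all that it offers.
- The arm moves only by the shell command python3 -m inch 'ROWS' [FORCE]. ROWS is JSON, a list of rows, each a list of 7 numbers: the shift along the tool's x, y, z in m, then the turn, a rotation vector about the tool's x, y, z in rad, then the closure, from 0 (fully open) to 1 (shut). A call has 1 to 5 rows; each row shifts and turns the commanded pose from where the row before left it, along the tool's axes as they then stand; what a row does not reach is not made up. A row lasts 1/10 s, in which the tool goes at most 50 mm and 8.59 degrees, less where a joint would pass 70% of its speed; a pose out of reach is approached as far as the arm can. A call is refused whole if a number of a shift passes 0.05 or a number of a turn 0.15, either way. A call with a gripper value outside its range is refused whole. The fingers move at their own pace and stop on an object; FORCE is the grip in N (left out, the last holds). Time passes only in rows, so rows that do not move let the fingers close. It gives the time, the measured TCP pose, the force, the opening and the grip force at its end, in the units of the state.
- telemetry.observe(): the state, without advancing time (a new reading comes with each control period).
- grab_frame(name): name is "side" or "top"; returns the picture (420x560x3 uint8, red, green, blue); there is no depth.
- calibration(name): a dict with "fovy" (degrees; the focal length in pixels is half the picture's height over the tangent of half this angle, whatever the lens; pixels are square), "cx", "cy" (the principal point, pixels), "pose" (4x4, takes a point from camera to world coordinates). Camera axes: x right, y down, z forward; pixel columns grow to the right and rows downward; lengths in m; the calibration is good to about 2 mm. A picture is of the moment at which its call begins. calibration takes no time and is no camera call.
- bot.job_done(): hands the job in; it is judged then, once.
Trained networks look in the newest picture that a camera, given by its name, has taken for a name from the list of things; names that differ only in an ending like _2 or _b are one class to them, and where a whole thing is asked for, a point or a joint stands for the part that bears it (a point fixed in the world has none). Each returns a list of dicts, best first, with "score" (0 to 1); they miss things now and then, are a little off and sometimes report something else, mostly with a low value. They report only what shows in the picture. A call takes as long as a camera call. They do not tell look-alikes from the thing itself.
- outline_of(label, camera): "region" (420x560 bool, what is visible of it) and "rect" ([left, top, right, bottom] in pixels, round what is visible of it).
- landmark_of(label, camera): "xy" ([column, row] in pixels: a listed point, or the origin of a listed thing).
The state is a dict: "clock": time; "qpos": joint angles; "qd": joint speeds; "joint_efforts": joint torques, N m; "position": TCP position; "tool_rot": TCP orientation; "force": force on the tool from outside, world axes, zero at the start; "moment": the same for the moment, N m; "grip_width": finger opening in m; "finger_force": force on a finger pad.
Only numpy, scipy, OpenCV 4.12 (cv2) and the standard library are available. Lean on these libraries where they do the work, as an engineer would, in place of code of your own. Each camera call takes 0.05 s, during which the arm holds its last target. There are 200 camera calls.

## Task

Find which of the three pitch-comb leaves fits the thread of the press spindle lying between the yellow guide cheeks, by meshing them with it teeth down, leaf by leaf, pressing only gently (a few newtons). Leave the leaf that seats fully home standing meshed in that thread between the cheeks and let go of it, with the other two standing in slots of the blue rack; do not disturb the other kitchen things.

Things in the scene. Friction and masses are not known exactly. Their poses are not given: they have to be found in the camera images.
- leaf_a: one of three loose pitch-comb leaves (pitch 12, 14 and 16 mm; which has which is not recorded): upright aluminium plate 8 mm thick (x), 100 long (y), coarse 5 mm deep teeth along the middle of its lower edge, red tab on top, 85 mm high in all, 0.12 kg. Origin: middle of the plate at tooth-tip level, at a tooth. Plate solid from 5 mm up. Starts upright in a rack slot.
- leaf_b: one of three loose pitch-comb leaves (pitch 12, 14 and 16 mm; which has which is not recorded): upright aluminium plate 8 mm thick (x), 100 long (y), coarse 5 mm deep teeth along the middle of its lower edge, red tab on top, 85 mm high in all, 0.12 kg. Origin: middle of the plate at tooth-tip level, at a tooth. Plate solid from 5 mm up. Starts upright in a rack slot.
- leaf_c: one of three loose pitch-comb leaves (pitch 12, 14 and 16 mm; which has which is not recorded): upright aluminium plate 8 mm thick (x), 100 long (y), coarse 5 mm deep teeth along the middle of its lower edge, red tab on top, 85 mm high in all, 0.12 kg. Origin: middle of the plate at tooth-tip level, at a tooth. Plate solid from 5 mm up. Starts upright in a rack slot.
- tab_a (a point): centre of the red grip tab of leaf_a, 66 mm above the leaf's origin; the tab is 12 mm thick (leaf x), 34 mm long (leaf y) and reaches from 23 mm below to 19 mm above this point
- tab_b (a point): centre of the red grip tab of leaf_b, 66 mm above the leaf's origin; the tab is 12 mm thick (leaf x), 34 mm long (leaf y) and reaches from 23 mm below to 19 mm above this point
- tab_c (a point): centre of the red grip tab of leaf_c, 66 mm above the leaf's origin; the tab is 12 mm thick (leaf x), 34 mm long (leaf y) and reaches from 23 mm below to 19 mm above this point
- rack: blue fixed rack, 190 (x) by 124 (y) by 57 mm high, with three slots along its y, one for each leaf. Origin: centre of its underside. Slots centred at x = -60, 0, +60 mm, y = 0; floors 20 mm up, slots 30 mm deep plus a flared mouth, 14 mm wide, 105 mm long: a leaf has 3 mm play each side and 2.5 mm each end.
- stand: fixed white measuring stand, base 200 (x) by 190 (y) mm; three coarse-threaded steel press spindles, 40 mm in diameter, lie on it along its y, 60 mm apart. Origin: centre of its underside. The spindle to measure is the one between the yellow cheeks, at x = -60 mm, nearest the robot; the others are spares.
- bay (a point): on the crest line (top) of the spindle to measure, 60 mm above the table, midway between the two pairs of yellow cheeks; axes as the stand's. Its thread (pitch 12, 14 or 16 mm, ridges 6 mm high, crests 2 mm wide, flanks 33 to 46 degrees off vertical) starts at a different place along y every time, not measured: find it by feel or by eye.
- home (a point): where a fitting leaf's origin comes to lie when fully home: 5 mm below bay (55 mm above the table), shifted along y by up to half a pitch either way; the roots between its teeth then rest on the crests. The right leaf has 0.8 mm play along y each way; a wrong one stops at least 2.5 mm higher wherever it is tried. Up to 12 mm off along y is fine.
- cheek (a point): middle of one pair of yellow guide cheeks, 48 mm along the stand's y from bay, 14 mm above the crests; a like pair stands at -48 mm. Each is 20 mm long in y and leaves a slot 14 mm wide (x) for the plate, over the spindle's axis, from 3 to 25 mm above the crests, with a flared mouth up to 32 mm. The cheeks keep a released leaf upright.
- nut: loose brass spindle nut, ring 60 mm across and 24 mm high; a bystander, origin at the centre of its underside
- bowl: steel bowl, 170 mm across, 75 mm high; a bystander, origin at the centre of its underside
- jug: clear plastic measuring jug with a handle, 90 mm across, 120 mm high; a bystander, origin at the centre of its underside
- bottle: green glass bottle, 68 mm across, 220 mm high; a bystander, origin at the centre of its underside
- brush: wooden-handled brush lying on the table; a bystander, origin at the centre of its underside
- spatula: orange-handled spatula lying on the table; a bystander, origin at the centre of its underside
Mind the look-alikes: they are no part of the job. Leave any orange look-alike of the leaf_a alone.

How it is judged:
By the outcome, as a careful person would: the job done as asked, in the order asked, and still so for the second after the job is handed in, with the robot touching nothing.
It also fails if it takes over 72 s, if anything falls off the work surface, if the arm or the gripper's body presses on something with over 40 N, if the wrist force passes 120 N, or if a joint passes its speed limit or range.

## Working session

There is one attempt and no reset: what is moved stays moved. The work goes in short steps, Python scripts to look and compute and a shell command to move; the robot and the scene stay as the last step left them, time stands still between calls to the robot, and variables do not carry over. Pictures are saved under pics/ and viewed, at most 10 in all, crops included, and the job is handed in when it is done.

```bash
mkdir -p pics; cat > h.py <<'E'
import numpy as np, cv2
from workcell import telemetry, grab_frame, calibration, bot, outline_of, landmark_of
def cam(n):
    c=calibration(n); return 210/np.tan(np.radians(c["fovy"])/2),c["cx"],c["cy"],np.array(c["pose"])
def ray(n,uv):
    f,cx,cy,P=cam(n); d=P[:3,:3]@np.array([(uv[0]-cx)/f,(uv[1]-cy)/f,1]); return P[:3,3],d/np.linalg.norm(d)
def atz(n,uv,z):
    o,d=ray(n,uv); return o+d*(z-o[2])/d[2]
def proj(n,p):
    f,cx,cy,P=cam(n); q=P[:3,:3].T@(np.array(p)-P[:3,3]); return np.array([cx+f*q[0]/q[2],cy+f*q[1]/q[2]])
def tri(a,b):
    o1,d1=ray("top",a);o2,d2=ray("side",b)
    A=sum(np.eye(3)-np.outer(d,d) for d in(d1,d2));B=sum((np.eye(3)-np.outer(d,d))@o for o,d in((o1,d1),(o2,d2)))
    return np.linalg.solve(A,B)
def snap(n,name,crop=None,k=1):
    im=grab_frame(n)[:,:,::-1]
    if crop: im=im[crop[1]:crop[3],crop[0]:crop[2]]
    cv2.imwrite("pics/"+name+".png",cv2.resize(im,None,fx=k,fy=k,interpolation=cv2.INTER_CUBIC))
E
python3 - <<'E'
from h import *
np.set_printoptions(precision=4,suppress=True)
s=telemetry.observe(); print({k:s[k] for k in("clock","position","tool_rot","force","grip_width")})
for n in("top","side"):
    snap(n,n+"0"); print(n,cam(n))
    for l,z in(("tab_a",.086),("rack",0),("stand",0),("bay",.06),("cheek",.074)):
        for r in landmark_of(l,n)[:4]: print(n,l,round(r["score"],2),np.round(r["xy"],1),atz(n,r["xy"],z))
E
```

```text
{'clock': 0.0, 'position': array([0.1869, 0.5961, 0.2307]), 'tool_rot': array([-3.1405,  0.0001,  2.8378]), 'force': array([-0.2126,  0.1751, -0.2282]), 'grip_width': 0.08511682224718925}
top (np.float64(429.7044706989928), 283.31063214781955, 210.4877934330077, array([[-0.0104, -0.9887,  0.1498,  0.3649],
       [-0.9995,  0.0147,  0.028 , -0.0116],
       [-0.0299, -0.1495, -0.9883,  1.1871],
       [ 0.    ,  0.    ,  0.    ,  1.    ]]))
top tab_a 0.75 [452.7 265.4] [ 0.3859 -0.4049  0.086 ]
top tab_a 0.73 [384.3 196.6] [ 0.5643 -0.2421  0.086 ]
top tab_a 0.73 [413.6 298. ] [ 0.3064 -0.303   0.086 ]
top tab_a 0.67 [418.1 150.2] [ 0.6865 -0.3357  0.086 ]
top rack 0.6 [373.2 223.3] [ 0.5054 -0.2262  0.    ]
top rack 0.18 [377.1 200.7] [ 0.5686 -0.2396  0.    ]
top stand 0.89 [234.  183.4] [0.6246 0.161  0.    ]
top bay 0.69 [233.9 205. ] [0.5526 0.1521 0.06  ]
top cheek 0.59 [376.7 199.2] [ 0.5599 -0.2245  0.074 ]
top cheek 0.57 [214.6 206. ] [0.5484 0.2012 0.074 ]
top cheek 0.19 [235.6 204.6] [0.5513 0.1456 0.074 ]
side (np.float64(489.6974218170618), 281.10913230989144, 208.41391290895822, array([[ 0.9137, -0.2754,  0.299 ,  0.1409],
       [-0.4064, -0.6328,  0.6591, -0.8846],
       [ 0.0077, -0.7237, -0.6901,  1.0008],
       [ 0.    ,  0.    ,  0.    ,  1.    ]]))
side tab_a 0.81 [282.8 274.8] [ 0.4483 -0.2208  0.086 ]
side tab_a 0.75 [289.5 357.9] [ 0.3725 -0.4237  0.086 ]
side tab_a 0.75 [243.2 327.7] [ 0.311  -0.3186  0.086 ]
side tab_a 0.72 [396.3 285.3] [ 0.6779 -0.3551  0.086 ]
side rack 0.91 [304.6 289.6] [ 0.5082 -0.2237  0.    ]
side stand 0.94 [282.5 188.2] [0.6153 0.1524 0.    ]
side bay 0.85 [264.1 180.2] [0.5516 0.1447 0.06  ]
side cheek 0.92 [255.5 165.1] [0.5486 0.2047 0.074 ]
```

View pics/top0.png

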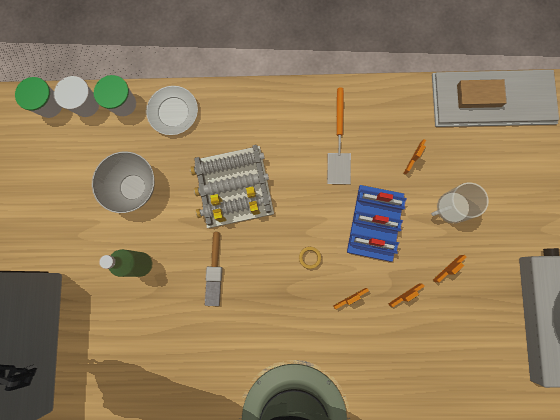

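View pics/side0.png

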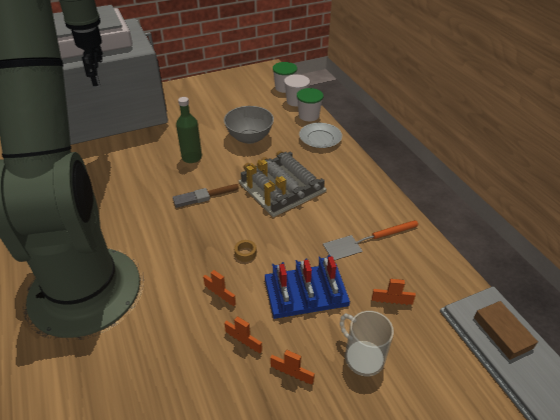

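The candidates are the red tabs in the blue rack, at top px (385,198), (378,220) and (376,242). The orange look-alikes are at top px (415,157), (452,268), (408,296) and (352,299). The leaves I want are the three red-tabbed ones in the rack. I'll check that choice in a close crop.

```bash
python3 - <<'E'
from h import *
np.set_printoptions(precision=4,suppress=True)
im={}
for n in("top","side"):
    im[n]=grab_frame(n); hsv=cv2.cvtColor(im[n],cv2.COLOR_RGB2HSV)
    H,S,V=[hsv[...,i].astype(int) for i in range(3)]
    red=((H<5)|(H>172))&(S>150)&(V>80); yel=(H>20)&(H<32)&(S>170)&(V>90); blu=(H>105)&(H<130)&(S>120)
    for nm,m,z in(("red",red,.105),("yel",yel,.092),("blue",blu,.057)):
        k,l,st,c=cv2.connectedComponentsWithStats(m.astype(np.uint8))
        for i in range(1,k):
            if st[i,4]>(15 if nm!="blue" else 300):
                ys,xs=np.where(l==i); r=cv2.minAreaRect(np.c_[xs,ys].astype(np.float32))
                print(n,nm,st[i],c[i],"rect",np.round(r[0],1),np.round(r[1],1),round(r[2],1),"w",atz(n,c[i],z))
a=cv2.resize(im["top"][140:270,190:410],None,fx=3.6,fy=3.6,interpolation=cv2.INTER_CUBIC)[:,:,::-1]
cv2.imwrite("pics/t1.png",a)
b=cv2.resize(im["side"][145:320,230:360],None,fx=3.4,fy=3.4,interpolation=cv2.INTER_CUBIC)[:,:,::-1]
cv2.imwrite("pics/s1.png",b)
E
```

```text
top red [377 192  16  10 111] [384.4324 196.6216] rect [384.5 196.7] [15.3  7.8] 11.3 w [ 0.5608 -0.2384  0.105 ]
top red [373 215  16   9 102] [380.1471 219.049 ] rect [380.3 219.2] [15.1  7.3] 11.3 w [ 0.5035 -0.2251  0.105 ]
top red [369 238  16   9  93] [376.3011 241.957 ] rect [376.5 242. ] [15.1  6.5] 11.3 w [ 0.4458 -0.213   0.105 ]
top yel [246 187   9  11  72] [250.25   191.5972] rect [250.4 191.8] [10.2  7.4] 80.5 w [0.5819 0.105  0.092 ]
top yel [211 194  10  11  78] [214.8718 199.1667] rect [215.5 199. ] [10.  9.] 90.0 w [0.5634 0.1973 0.092 ]
top yel [249 201   9  10  67] [253.1194 205.5373] rect [253.1 205.6] [9.  7.1] 78.7 w [0.5451 0.0975 0.092 ]
top yel [213 209  13  13  89] [217.9101 214.618 ] rect [218.3 215.3] [14.1  8.4] 65.6 w [0.5227 0.1888 0.092 ]
top blue [357 185  49  24 414] [380.0773 195.6932] rect [381.6 196.8] [48.2 15.1] 11.3 w [ 0.5722 -0.2371  0.057 ]
top blue [ 347  201   55   60 1869] [373.8577 231.1145] rect [375.3 231.2] [48.8 52.2] 11.3 w [ 0.478  -0.2167  0.057 ]
side red [328 257   8  22  92] [331.8913 266.0543] rect [332.3 267.1] [21.2  6. ] 81.0 w [ 0.5589 -0.2572  0.105 ]
side red [304 260   7  22  96] [307.5 269.5] rect [307.8 270.3] [21.5  5.4] 80.0 w [ 0.5014 -0.2434  0.105 ]
side red [280 264   7  23 100] [282.85 274.21] rect [283.3 274.7] [22.1  5.6] 82.4 w [ 0.4427 -0.2331  0.105 ]
side blue [ 265  257   85   62 2715] [304.8074 292.2026] rect [306.2 286. ] [52.7 79.2] 80.1 w [ 0.4844 -0.2684  0.057 ]
```

View pics/t1.png

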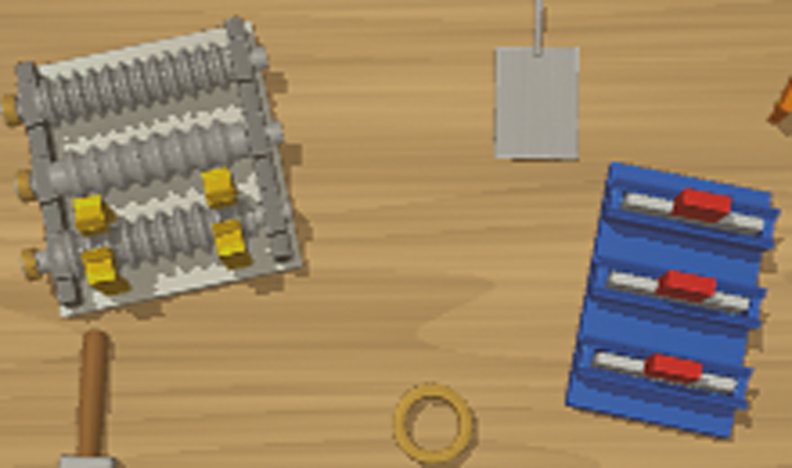

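View pics/s1.png

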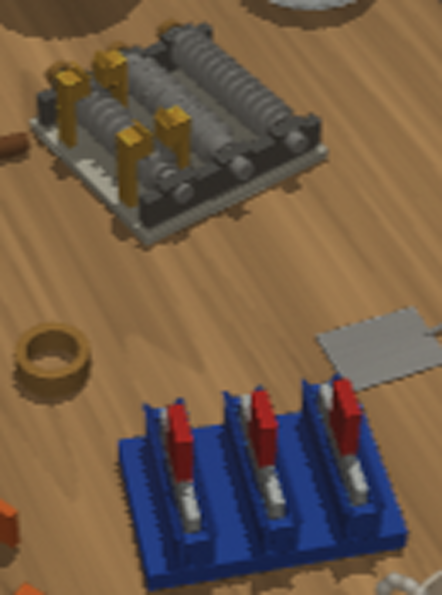

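The crops confirm three red-tabbed leaves upright in the blue rack. In the stand, the four yellow cheek tops sit round the spindle nearest the robot, at top px about (215,199), (218,215), (250,192) and (253,206). I'll refine the poses with box models, read the thread pitch from the picture and plan the first reach.

```bash
cat >> h.py <<'E'
from scipy.optimize import least_squares
from scipy.spatial.transform import Rotation as Ro
def boxc(n,c,yaw,d):
    P=[];
    for sx in(-.5,.5):
        for sy in(-.5,.5):
            for sz in(-.5,.5):
                q=np.array([sx*d[0],sy*d[1],sz*d[2]]); P.append(proj(n,np.array(c)+[np.cos(yaw)*q[0]-np.sin(yaw)*q[1],np.sin(yaw)*q[0]+np.cos(yaw)*q[1],q[2]]))
    h=cv2.convexHull(np.array(P,np.float32)*1); m=cv2.moments(h); return np.array([m["m10"],m["m01"]])/m["m00"]
def comps(n,kind,amin=15):
    im=grab_frame(n); hsv=cv2.cvtColor(im,cv2.COLOR_RGB2HSV); H,S,V=[hsv[...,i].astype(int) for i in range(3)]
    m={"red":((H<5)|(H>172))&(S>150)&(V>80),"yel":(H>20)&(H<32)&(S>170)&(V>90),"yeltop":(H>20)&(H<32)&(S>170)&(V>195)}[kind]
    k,l,st,c=cv2.connectedComponentsWithStats(m.astype(np.uint8)); return [(c[i],st[i]) for i in range(1,k) if st[i,4]>amin]
def boxfit(n,cent,z,yaw,d):
    return least_squares(lambda p: boxc(n,[p[0],p[1],z],yaw,d)-cent,atz(n,cent,z)[:2]).x
def plan(target,yaw=None,rows=1):
    "rows in tool axes from the measured pose"
    s=telemetry.observe(); R=Ro.from_euler("xyz",s["tool_rot"]); e=np.array(target)-s["position"]
    w=0 if yaw is None else (np.radians(yaw)-s["tool_rot"][2]+np.pi)%(2*np.pi)-np.pi
    for i in range(rows):
        y=s["tool_rot"][2]+w*i/rows; v=Ro.from_euler("xyz",[np.pi,0,y]).inv().apply(e/rows); print(np.round(v,4),"turn z",round(-w/rows,4))
E
python3 - <<'E'
from h import *
np.set_printoptions(precision=4,suppress=True)
for n in("top","side"):
    for c,st in comps(n,"red"): print(n,"tab",boxfit(n,c,.086 if n=="top" else .086,np.radians(-12),(.012,.034,.042)))
for c,st in comps("top","yeltop",8): print("cheek",c,st[4],atz("top",c,.092))
for v in (150,170,180): pass
g=cv2.cvtColor(grab_frame("top"),cv2.COLOR_RGB2GRAY).astype(np.float32)
hs=cv2.cvtColor(grab_frame("top"),cv2.COLOR_RGB2HSV); print(hs[195:220,212:224,2][::2])
yaw=np.radians(12.6); u=np.array([-np.sin(yaw),np.cos(yaw)]); nx=np.array([np.cos(yaw),np.sin(yaw)])
ts=np.arange(-.033,.0331,.001)
for off in(-.006,0,.006):
    pts=[proj("top",[*(np.array([.555,.147])+u*t+nx*off),.058]) for t in ts]; p=np.array(pts,np.float32)
    v=cv2.remap(g,p[None,:,0],p[None,:,1],cv2.INTER_CUBIC)[0]; v-=v.mean()
    print(off,[(pp,round(float(abs(np.sum(v*np.exp(-2j*np.pi*ts*1000/pp)))),0),round(float(np.angle(np.sum(v*np.exp(-2j*np.pi*ts*1000/pp)))/2/np.pi*-pp),1)) for pp in(10,11,12,13,14,15,16,17,18)])
E
```

```text
top tab [ 0.564  -0.2421]
top tab [ 0.5058 -0.2285]
top tab [ 0.4472 -0.2162]
side tab [ 0.5675 -0.2442]
side tab [ 0.5091 -0.2298]
side tab [ 0.4491 -0.2193]
cheek [249.2308 189.3462] 26 [0.588  0.1077 0.092 ]
cheek [213.44 197.12] 25 [0.5689 0.2011 0.092 ]
cheek [253.1613 207.2903] 31 [0.5405 0.0974 0.092 ]
cheek [217. 215.] 30 [0.5217 0.1912 0.092 ]
[[204 203 201 199 200 193 107 140 138 136 136 136]
 [195 195 195 195 197 191  85  96 147 198 132 132]
 [197 196 196 197 198 191 163  92  97 104 162 200]
 [156 156 147 140 139 141 137  94 100 113 119 113]
 [145 146 153 175 140 119  96 102  89  84  88 104]
 [118 107 101  96  97  96  99 109  95  93 102 110]
 [133 136 156 107  92 102 111 160 115  95 105 124]
 [174 119 151 159 179 156 157 151 105  99 103 128]
 [136 165 166 169 168 155 153 147 141  92  96 104]
 [ 95 142 203 200 199 199 199 199 192  91  91  90]
 [ 87 123 202 197 196 195 195 196 196 170  93 118]
 [ 92 126 180 199 199 200 202 203 200 168  90  95]
 [112 144 136 114  95  97  99 101 100 102 101 101]]
-0.006 [(10, 48.0, -0.7), (11, 194.0, -0.9), (12, 46.0, 2.9), (13, 323.0, 4.7), (14, 446.0, 5.0), (15, 398.0, 5.1), (16, 271.0, 5.2), (17, 140.0, 5.1), (18, 43.0, 4.4)]
0 [(10, 52.0, -2.3), (11, 220.0, -0.9), (12, 145.0, 2.8), (13, 459.0, 4.5), (14, 565.0, 5.1), (15, 457.0, 5.6), (16, 271.0, 6.4), (17, 116.0, 8.0), (18, 82.0, -6.0)]
0.006 [(10, 21.0, 2.0), (11, 179.0, -1.6), (12, 74.0, 5.6), (13, 428.0, 4.9), (14, 593.0, 5.1), (15, 522.0, 5.4), (16, 329.0, 5.8), (17, 130.0, 6.5), (18, 31.0, -5.1)]
```

```bash
python3 -m inch '[[0,0,-0.05,0,0,0,0.5],[0,0,-0.05,0,0,0,0.5],[0,0,0,0,0,0,0.5]]' 40; python3 -c "
from h import *
plan([.40,.22,.33],90,10)
s=telemetry.observe();print(s['qpos'])"
```

```text
clock: 1.25
position: [0.1876, 0.5984, 0.3379]
tool_rot: [3.132, -0.001, 2.837]
force: [0.3, 0.1, -0.5]
grip_width: 0.0442
finger_force: 0.0
[-0.0316 -0.0297  0.0008] turn z 0.1267
[-0.0351 -0.0255  0.0008] turn z 0.1267
[-0.038  -0.0209  0.0008] turn z 0.1267
[-0.0404 -0.0159  0.0008] turn z 0.1267
[-0.0421 -0.0107  0.0008] turn z 0.1267
[-0.0431 -0.0053  0.0008] turn z 0.1267
[-0.0434  0.0002  0.0008] turn z 0.1267
[-0.043   0.0057  0.0008] turn z 0.1267
[-0.042   0.0111  0.0008] turn z 0.1267
[-0.0402  0.0163  0.0008] turn z 0.1267
[-1.34133795  0.4342741  -0.03001442  1.46232518  0.01362386  1.23594087
 -0.10627908]
```

```bash
python3 -m inch '[[-0.032,-0.030,0,0,0,0.127,0.5],[-0.035,-0.0255,0,0,0,0.127,0.5],[-0.038,-0.021,0,0,0,0.127,0.5],[-0.040,-0.016,0,0,0,0.127,0.5],[-0.042,-0.011,0,0,0,0.127,0.5]]'; python3 -m inch '[[-0.043,-0.005,0,0,0,0.127,0.5],[-0.043,0,0,0,0,0.127,0.5],[-0.043,0.006,0,0,0,0.127,0.5],[-0.042,0.011,0,0,0,0.127,0.5],[-0.040,0.016,0,0,0,0.127,0.5]]'; python3 -c "
from h import *
plan([.5075,-.2292,.20],77.8,11)
s=telemetry.observe();print(s['qpos'])"
```

```text
clock: 1.75
position: [0.2932, 0.4051, 0.3314]
tool_rot: [3.141, -0.0, 2.197]
force: [0.9, 0.8, -0.1]
grip_width: 0.0426
finger_force: 0.0
clock: 2.25
position: [0.3987, 0.2163, 0.3316]
tool_rot: [3.141, -0.001, 1.563]
force: [1.9, 1.1, -0.6]
grip_width: 0.0427
finger_force: 0.0
[-0.0404  0.0102  0.012 ] turn z 0.0186
[-0.0402  0.011   0.012 ] turn z 0.0186
[-0.04    0.0117  0.012 ] turn z 0.0186
[-0.0398  0.0125  0.012 ] turn z 0.0186
[-0.0395  0.0132  0.012 ] turn z 0.0186
[-0.0393  0.0139  0.012 ] turn z 0.0186
[-0.039   0.0147  0.012 ] turn z 0.0186
[-0.0388  0.0154  0.012 ] turn z 0.0186
[-0.0385  0.0161  0.012 ] turn z 0.0186
[-0.0382  0.0168  0.012 ] turn z 0.0186
[-0.0378  0.0175  0.012 ] turn z 0.0186
[-0.95857703  0.13684833  0.37480597  1.90592957 -0.05613592  1.10805135
 -0.57014799]
```

```bash
python3 -m inch '[[-0.04,0.0102,0.012,0,0,0.0186,0.5],[-0.04,0.011,0.012,0,0,0.0186,0.5],[-0.04,0.0117,0.012,0,0,0.0186,0.5],[-0.04,0.0125,0.012,0,0,0.0186,0.5],[-0.04,0.0132,0.012,0,0,0.0186,0.5]]'; python3 -m inch '[[-0.04,0.014,0.012,0,0,0.0186,0.5],[-0.04,0.0147,0.012,0,0,0.0186,0.5],[-0.04,0.0154,0.012,0,0,0.0186,0.5],[-0.039,0.016,0.012,0,0,0.0186,0.5],[-0.038,0.017,0.012,0,0,0.0186,0.5]]'; python3 -m inch '[[-0.038,0.017,0.012,0,0,0.0186,0.5],[0,0,0,0,0,0,0.5]]'; python3 -c "
from h import *
plan([.5075,-.2292,.075],77.8,4)
s=telemetry.observe();print(s['qpos'])"
```

```text
clock: 2.75
position: [0.4488, 0.0142, 0.2711]
tool_rot: [3.141, -0.0, 1.474]
force: [1.0, 1.1, 0.7]
grip_width: 0.0426
finger_force: 0.0
clock: 3.25
position: [0.4992, -0.1916, 0.2108]
tool_rot: [3.141, -0.0, 1.381]
force: [1.3, 0.9, -0.1]
grip_width: 0.0424
finger_force: 0.0
clock: 3.45
position: [0.5077, -0.2356, 0.198]
tool_rot: [-3.141, 0.003, 1.357]
force: [-0.7, 0.9, 0.6]
grip_width: 0.0426
finger_force: 0.0
[ 0.0016 -0.0004  0.0307] turn z -0.0002
[ 0.0016 -0.0004  0.0307] turn z -0.0002
[ 0.0016 -0.0004  0.0307] turn z -0.0002
[ 0.0016 -0.0004  0.0307] turn z -0.0002
[-0.06831981  0.51814794  0.55888021  1.83012964 -0.34085288  0.89072976
  0.43503786]
```

```bash
python3 -m inch '[[0.0016,-0.0004,0.031,0,0,0,0.5],[0.0016,-0.0004,0.031,0,0,0,0.5],[0.0016,-0.0004,0.031,0,0,0,0.5],[0.0016,-0.0004,0.03,0,0,0,0.5],[0,0,0,0,0,0,0.5]]'; python3 - <<'E'
from h import *
snap("top","g1",(320,150,460,290),4)
plan([.5075,-.2292,.075],77.8,1)
E
```

```text
clock: 3.95
position: [0.5066, -0.2224, 0.0736]
tool_rot: [-3.137, -0.001, 1.364]
force: [-0.4, 0.9, 1.5]
grip_width: 0.0426
finger_force: 0.0
[-0.0058  0.0012  0.0007] turn z 0.0055
```

View pics/g1.png

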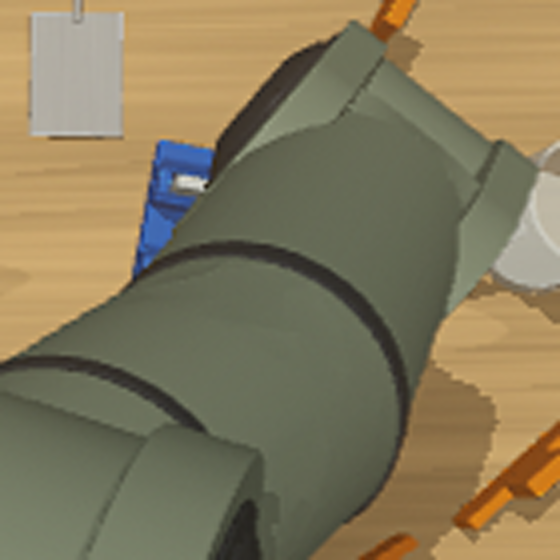

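The arm hides the tab from above. The pose agrees with the estimate to 6 mm along the tab, so I'll correct that and close.

```bash
python3 -m inch '[[-0.005,0,0,0,0,0,0.5],[0,0,0,0,0,0,0.9],[0,0,0,0,0,0,1],[0,0,0,0,0,0,1],[0,0,0,0,0,0,1]]' 40;  python3 -c "
from h import *
snap('side','g2',(190,190,400,350),3.7)"
```

```text
clock: 4.5
position: [0.5078, -0.229, 0.0775]
tool_rot: [3.14, 0.0, 1.363]
force: [-0.9, 0.2, 10.5]
grip_width: 0.0116
finger_force: 41.1
```

View pics/g2.png

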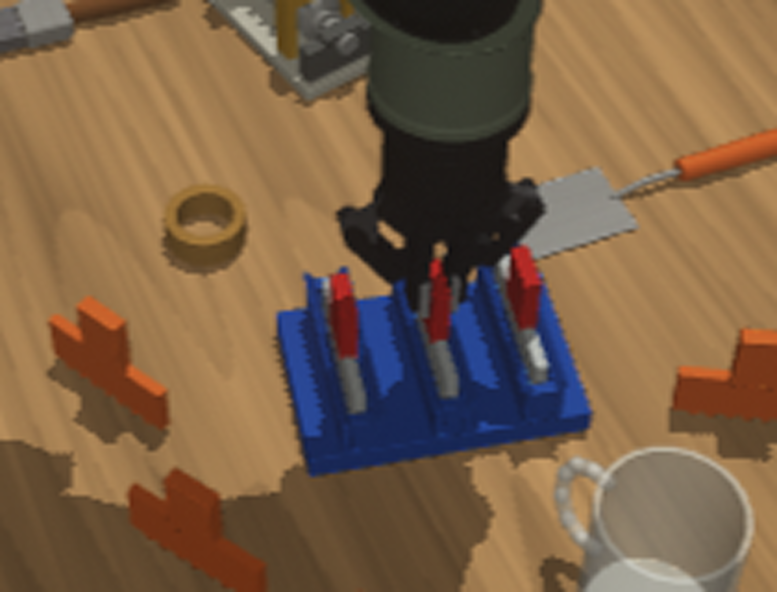

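Leaf gripped on its tab, about mid-tab. I'll lift it.

```bash
python3 -m inch '[[0,0,-0.02,0,0,0,1],[0,0,-0.03,0,0,0,1],[0,0,-0.035,0,0,0,1],[0,0,-0.035,0,0,0,1],[0,0,0,0,0,0,1]]';  python3 -c "
from h import *
R=np.radians(11.5)
plan([.556,.148,.19],101.5,9)"
```

```text
clock: 5.05
position: [0.5089, -0.2295, 0.2007]
tool_rot: [3.135, 0.0, 1.363]
force: [-0.2, -0.9, -1.4]
grip_width: 0.0115
finger_force: 39.5
[ 0.0421 -0.0035  0.0012] turn z -0.0454
[ 0.0422 -0.0016  0.0012] turn z -0.0454
[0.0423 0.0003 0.0012] turn z -0.0454
[0.0422 0.0022 0.0012] turn z -0.0454
[0.0421 0.0041 0.0012] turn z -0.0454
[0.0418 0.006  0.0012] turn z -0.0454
[0.0415 0.0079 0.0012] turn z -0.0454
[0.0411 0.0098 0.0012] turn z -0.0454
[0.0406 0.0117 0.0012] turn z -0.0454
```

```bash
python3 -m inch '[[0.042,-0.0035,0.001,0,0,-0.045,1],[0.042,-0.0016,0.001,0,0,-0.045,1],[0.042,0.0003,0.001,0,0,-0.045,1],[0.042,0.0022,0.001,0,0,-0.045,1],[0.042,0.0041,0.001,0,0,-0.045,1]]';python3 -m inch '[[0.042,0.006,0.001,0,0,-0.045,1],[0.0415,0.008,0.001,0,0,-0.045,1],[0.041,0.01,0.001,0,0,-0.045,1],[0.041,0.012,0.001,0,0,-0.045,1],[0,0,0,0,0,0,1]]'; python3 -m inch '[[0,0,0,0,0,0,1],[0,0,0,0,0,0,1]]'
python3 - <<'E'
from h import *
plan([.556,.148,.18],101.5,1)
im=[cv2.resize(grab_frame("side")[110:230,205:325],None,fx=3.3,fy=3.3,interpolation=cv2.INTER_CUBIC),cv2.resize(grab_frame("top")[140:260,170:290],None,fx=3.3,fy=3.3,interpolation=cv2.INTER_CUBIC)]
cv2.imwrite("pics/st1.png",np.hstack(im)[:,:,::-1])
for n in("side",):
    for c,st in comps(n,"red",20): print(c,st)
E
```

```text
clock: 5.55
position: [0.5332, -0.018, 0.1912]
tool_rot: [3.142, -0.0, 1.59]
force: [1.2, 0.5, -1.6]
grip_width: 0.0115
finger_force: 39.5
clock: 6.05
position: [0.5548, 0.1548, 0.1865]
tool_rot: [-3.141, -0.002, 1.777]
force: [-0.3, -1.1, -1.1]
grip_width: 0.0113
finger_force: 39.4
clock: 6.25
position: [0.5551, 0.1473, 0.1872]
tool_rot: [-3.141, 0.0, 1.767]
force: [0.2, 1.5, -1.1]
grip_width: 0.0111
finger_force: 39.4
[0.0005 0.001  0.0072] turn z -0.0047
[267.18 144.66] [266 137   4  16  50]
[331.87755102 266.53061224] [328 257   8  22  98]
[282.83168317 274.21782178] [280 264   7  23 101]
```

View pics/st1.png

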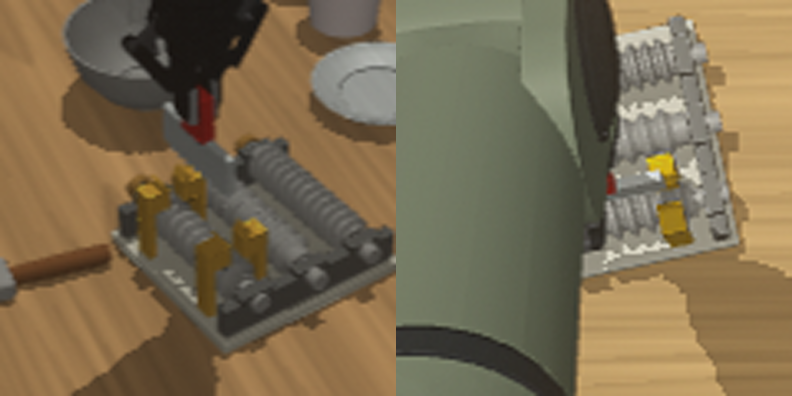

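The leaf hangs over the bay, lined up with the slot. I'll lower it in steps and watch the side forces.

```bash
python3 -m inch '[[0.0005,0.001,0.03,0,0,-0.005,1],[0,0,0,0,0,0,1],[0,0,0,0,0,0,1]]';python3 -m inch '[[0,0,0.007,0,0,0,1],[0,0,0.007,0,0,0,1],[0,0,0,0,0,0,1]]'; python3 -m inch '[[0,0,0.007,0,0,0,1],[0,0,0,0,0,0,1],[0,0,0,0,0,0,1]]'
```

```text
clock: 6.7
position: [0.556, 0.1484, 0.1576]
tool_rot: [-3.141, 0.0, 1.772]
force: [-0.8, 0.6, -0.3]
grip_width: 0.0111
finger_force: 39.5
clock: 7.0
position: [0.5558, 0.149, 0.1427]
tool_rot: [-3.141, 0.0, 1.773]
force: [-0.9, 1.2, -1.5]
grip_width: 0.0111
finger_force: 39.5
clock: 7.3
position: [0.5561, 0.149, 0.1362]
tool_rot: [-3.141, 0.0, 1.773]
force: [0.0, -1.0, -1.5]
grip_width: 0.0111
finger_force: 39.5
```

```bash
python3 -m inch '[[0,0,0.007,0,0,0,1],[0,0,0.006,0,0,0,1],[0,0,0,0,0,0,1]]';python3 -m inch '[[0,0,0.003,0,0,0,1],[0,0,0,0,0,0,1]]';python3 -m inch '[[0,0,0.0015,0,0,0,1],[0,0,0,0,0,0,1]]'
```

```text
clock: 7.6
position: [0.5556, 0.1489, 0.1223]
tool_rot: [-3.14, 0.0, 1.773]
force: [0.4, 0.5, -1.5]
grip_width: 0.0115
finger_force: 39.5
clock: 7.8
position: [0.556, 0.149, 0.12]
tool_rot: [-3.141, 0.0, 1.773]
force: [1.4, -0.2, -2.0]
grip_width: 0.0113
finger_force: 39.5
clock: 8.0
position: [0.5561, 0.149, 0.1187]
tool_rot: [-3.142, 0.0, 1.773]
force: [0.2, 0.8, -0.9]
grip_width: 0.0108
finger_force: 39.5
```

```bash
for i in 1; do python3 -m inch '[[0,0,0.001,0,0,0,1],[0,0,0,0,0,0,1]]';python3 -m inch '[[0,0,0.001,0,0,0,1],[0,0,0,0,0,0,1]]';done | egrep "pos|force: \["
```

```text
position: [0.5561, 0.1491, 0.1178]
force: [0.0, -0.1, -0.9]
position: [0.5563, 0.1491, 0.1173]
force: [-2.1, 0.1, 7.7]
```

```bash
(python3 -m inch '[[0,0,-0.001,0,0,0,1],[0.002,0,0,0,0,0,1],[0,0,0.001,0,0,0,1],[0,0,0,0,0,0,1]]';python3 -m inch '[[0,0,-0.001,0,0,0,1],[0.002,0,0,0,0,0,1],[0,0,0.001,0,0,0,1],[0,0,0,0,0,0,1]]')| egrep "pos|force: \["
```

```text
position: [0.5559, 0.1512, 0.1172]
force: [-1.7, -0.3, 9.5]
position: [0.5555, 0.1531, 0.1171]
force: [-1.6, -0.7, 9.6]
```

```bash
(python3 -m inch '[[0,0,-0.0012,0,0,0,1],[0.002,0,0,0,0,0,1],[0,0,0.001,0,0,0,1],[0,0,0,0,0,0,1]]';python3 -m inch '[[0,0,-0.001,0,0,0,1],[0.002,0,0,0,0,0,1],[0,0,0.001,0,0,0,1],[0,0,0,0,0,0,1]]';python3 -m inch '[[0,0,-0.001,0,0,0,1],[0.002,0,0,0,0,0,1],[0,0,0.001,0,0,0,1],[0,0,0,0,0,0,1]]')| egrep "pos|force: \["
```

```text
position: [0.555, 0.1551, 0.1171]
force: [-1.6, -0.4, 7.1]
position: [0.5546, 0.1572, 0.1172]
force: [-3.0, 0.3, 8.6]
position: [0.5542, 0.1593, 0.1172]
force: [-2.6, 1.0, 8.5]
```

```bash
(python3 -m inch '[[0,0,-0.001,0,0,0,1],[0.002,0,0,0,0,0,1],[0,0,0.001,0,0,0,1],[0,0,0,0,0,0,1]]';python3 -m inch '[[0,0,-0.001,0,0,0,1],[0.002,0,0,0,0,0,1],[0,0,0.001,0,0,0,1],[0,0,0,0,0,0,1]]')| egrep "pos|force: \[";python3 - <<'E'
from h import *
plan([.556,.148,.185],101.5,1)
im=[cv2.resize(grab_frame("side")[110:230,205:325],None,fx=3.3,fy=3.3,interpolation=cv2.INTER_CUBIC),cv2.resize(grab_frame("top")[140:260,170:290],None,fx=3.3,fy=3.3,interpolation=cv2.INTER_CUBIC)]
cv2.imwrite("pics/st2.png",np.hstack(im)[:,:,::-1])
E
```

```text
position: [0.5538, 0.1612, 0.1172]
force: [-2.9, 1.2, 8.5]
position: [0.5534, 0.1631, 0.1172]
force: [-1.4, 0.5, 7.2]
[-0.0153 -0.0005 -0.0678] turn z 0.0019
```

View pics/st2.png

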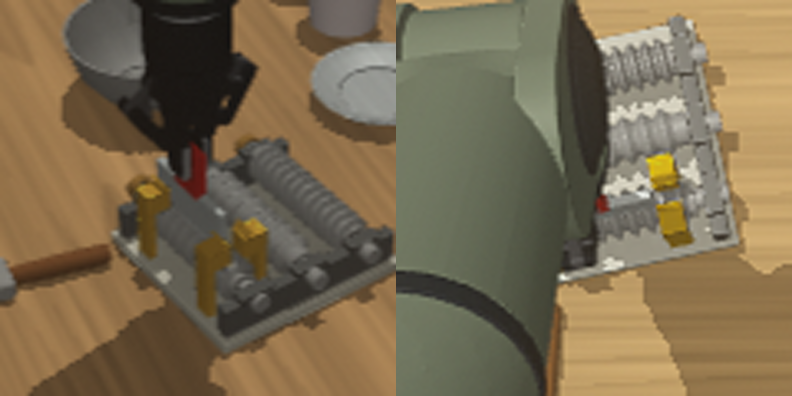

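The leaf stands on the crests between the cheeks. It stopped at the same height through a full pitch, so it's wrong and goes back to the middle slot.

```bash
python3 -m inch '[[0,0,-0.02,0,0,0,1],[0,0,-0.03,0,0,0,1],[0,0,-0.03,0,0,0,1],[0,0,0,0,0,0,1]]'; python3 -c "
from h import *
plan([.5078,-.229,.19],78.1,9)"
```

```text
clock: 11.7
position: [0.5548, 0.163, 0.2002]
tool_rot: [3.137, -0.001, 1.773]
force: [0.8, -0.2, -2.0]
grip_width: 0.0113
finger_force: 39.5
[-0.0416 -0.0139  0.0011] turn z 0.0455
[-0.0422 -0.012   0.0011] turn z 0.0455
[-0.0427 -0.01    0.0011] turn z 0.0455
[-0.0431 -0.0081  0.0011] turn z 0.0455
[-0.0434 -0.0061  0.0011] turn z 0.0455
[-0.0437 -0.0041  0.0011] turn z 0.0455
[-0.0438 -0.0021  0.0011] turn z 0.0455
[-0.0439 -0.0001  0.0011] turn z 0.0455
[-0.0438  0.0019  0.0011] turn z 0.0455
```

```bash
python3 -m inch '[[-0.0416,-0.014,0.001,0,0,0.0455,1],[-0.042,-0.012,0.001,0,0,0.0455,1],[-0.0427,-0.01,0.001,0,0,0.0455,1],[-0.043,-0.008,0.001,0,0,0.0455,1],[-0.0434,-0.006,0.001,0,0,0.0455,1]]';python3 -m inch '[[-0.0437,-0.004,0.001,0,0,0.0455,1],[-0.044,-0.002,0.001,0,0,0.0455,1],[-0.044,0,0.001,0,0,0.0455,1],[-0.044,0.002,0.001,0,0,0.0455,1],[0,0,0,0,0,0,1]]'; python3 -m inch '[[0,0,0,0,0,0,1],[0,0,0,0,0,0,1],[0,0,0,0,0,0,1]]';python3 -c "
from h import *
plan([.5078,-.229,.145],78.1,1)"
```

```text
clock: 12.2
position: [0.5266, -0.0562, 0.1915]
tool_rot: [-3.141, 0.0, 1.544]
force: [1.2, 0.1, -0.9]
grip_width: 0.0115
finger_force: 39.4
clock: 12.7
position: [0.5047, -0.2354, 0.1876]
tool_rot: [-3.141, 0.003, 1.355]
force: [0.7, 1.0, -1.1]
grip_width: 0.0109
finger_force: 39.4
clock: 13.0
position: [0.5071, -0.2283, 0.1877]
tool_rot: [-3.141, -0.0, 1.366]
force: [-0.1, 0.1, -2.1]
grip_width: 0.0114
finger_force: 39.4
[-0.0005  0.0009  0.0427] turn z 0.0024
```

```bash
python3 -m inch '[[-0.0005,0.001,0.04,0,0,0.002,1],[0,0,0.028,0,0,0,1],[0,0,0,0,0,0,1]]';python3 -m inch '[[0,0,0.01,0,0,0,1],[0,0,0.01,0,0,0,1],[0,0,0,0,0,0,1]]';python3 -m inch '[[0,0,0.01,0,0,0,1],[0,0,0.009,0,0,0,1],[0,0,0,0,0,0,1]]'
```

```text
clock: 13.3
position: [0.5064, -0.2285, 0.1173]
tool_rot: [-3.137, -0.001, 1.363]
force: [-0.9, 1.4, -0.5]
grip_width: 0.0111
finger_force: 39.5
clock: 13.6
position: [0.5076, -0.2298, 0.0996]
tool_rot: [-3.141, -0.0, 1.362]
force: [0.6, -0.9, -1.4]
grip_width: 0.0112
finger_force: 39.4
clock: 13.9
position: [0.5072, -0.2299, 0.0799]
tool_rot: [-3.14, -0.0, 1.362]
force: [-0.0, 0.3, -2.0]
grip_width: 0.0113
finger_force: 39.5
```

```bash
python3 -m inch '[[0,0,0.002,0,0,0,1],[0,0,0,0,0,0,0.5],[0,0,0,0,0,0,0.5],[0,0,0,0,0,0,0.5]]';python3 -m inch '[[0,0,-0.03,0,0,0,0.5],[0,0,-0.035,0,0,0,0.5],[0,-0.03,0,0,0,0,0.5],[0,-0.03,0,0,0,0,0.5],[0,0,0,0,0,0,0.5]]';python3 -m inch '[[0,0,0,0,0,0,0.5]]'; python3 -c "
from h import *
plan([.4482,-.2178,.075],78.1,2)"
```

```text
clock: 14.3
position: [0.5078, -0.2302, 0.0793]
tool_rot: [3.141, 0.0, 1.362]
force: [0.3, 0.2, 0.0]
grip_width: 0.0425
finger_force: 0.0
clock: 14.8
position: [0.446, -0.2172, 0.1444]
tool_rot: [-3.141, -0.001, 1.36]
force: [0.2, -0.2, -0.5]
grip_width: 0.0425
finger_force: 0.0
clock: 14.9
position: [0.4491, -0.2176, 0.1445]
tool_rot: [3.141, -0.0, 1.362]
force: [0.6, -0.2, 1.0]
grip_width: 0.0427
finger_force: 0.0
[-0.0002 -0.0004  0.0347] turn z -0.0008
[-0.0002 -0.0004  0.0347] turn z -0.0008
```

```bash
python3 -m inch '[[0,0,0.035,0,0,0,0.5],[0,0,0.032,0,0,0,0.5],[0,0,0,0,0,0,0.5],[0,0,0,0,0,0,0.5]]';python3 -m inch '[[0,0,0,0,0,0,0.9],[0,0,0,0,0,0,1],[0,0,0,0,0,0,1],[0,0,0,0,0,0,1]]' 40;python3 -m inch '[[0,0,-0.02,0,0,0,1],[0,0,-0.03,0,0,0,1],[0,0,-0.035,0,0,0,1],[0,0,-0.03,0,0,0,1],[0,0,0,0,0,0,1]]';  python3 -c "
from h import *
plan([.556,.148,.19],101.5,9)"
```

```text
clock: 15.3
position: [0.4492, -0.2182, 0.0774]
tool_rot: [-3.141, 0.0, 1.361]
force: [0.4, -0.3, 0.5]
grip_width: 0.0425
finger_force: 0.0
clock: 15.7
position: [0.4496, -0.2179, 0.0782]
tool_rot: [3.14, -0.0, 1.362]
force: [-0.6, 1.5, 11.3]
grip_width: 0.0114
finger_force: 41.9
clock: 16.2
position: [0.4505, -0.2183, 0.1958]
tool_rot: [3.136, -0.0, 1.362]
force: [0.3, -0.6, -2.2]
grip_width: 0.0114
finger_force: 40.1
[0.0423 0.003  0.0006] turn z -0.0455
[0.0421 0.0049 0.0006] turn z -0.0455
[0.0418 0.0068 0.0006] turn z -0.0455
[0.0414 0.0087 0.0006] turn z -0.0455
[0.041  0.0106 0.0006] turn z -0.0455
[0.0405 0.0125 0.0006] turn z -0.0455
[0.0399 0.0143 0.0006] turn z -0.0455
[0.0392 0.0161 0.0006] turn z -0.0455
[0.0384 0.0179 0.0006] turn z -0.0455
```

```bash
python3 -m inch '[[0.042,0.003,0,0,0,-0.0455,1],[0.042,0.005,0,0,0,-0.0455,1],[0.042,0.007,0,0,0,-0.0455,1],[0.041,0.0087,0,0,0,-0.0455,1],[0.041,0.0106,0,0,0,-0.0455,1]]';python3 -m inch '[[0.0405,0.0125,0,0,0,-0.0455,1],[0.04,0.0143,0,0,0,-0.0455,1],[0.039,0.016,0,0,0,-0.0455,1],[0.038,0.018,0,0,0,-0.0455,1],[0,0,0,0,0,0,1]]'; python3 -m inch '[[0,0,0,0,0,0,1],[0,0,0,0,0,0,1],[0,0,0,0,0,0,1]]';python3 -c "
from h import *
plan([.5558,.149,.155],101.5,1)"
```

```text
clock: 16.7
position: [0.5077, -0.0129, 0.192]
tool_rot: [3.141, -0.0, 1.591]
force: [1.4, -0.8, -2.3]
grip_width: 0.0113
finger_force: 40.1
clock: 17.2
position: [0.555, 0.1539, 0.1913]
tool_rot: [3.141, -0.002, 1.78]
force: [-0.0, -0.7, -2.2]
grip_width: 0.0114
finger_force: 40.1
clock: 17.5
position: [0.5546, 0.1466, 0.1921]
tool_rot: [-3.142, 0.0, 1.77]
force: [-0.6, -0.6, -1.5]
grip_width: 0.0112
finger_force: 40.0
[0.0021 0.0017 0.0371] turn z -0.002
```

```bash
python3 -m inch '[[-0.003,0.0015,0.034,0,0,-0.002,1],[0,0,0.01,0,0,0,1],[0,0,0,0,0,0,1]]';python3 -m inch '[[0,0,0.01,0,0,0,1],[0,0,0.01,0,0,0,1],[0,0,0,0,0,0,1]]';python3 -m inch '[[0,0,0.007,0,0,0,1],[0,0,0,0,0,0,1],[0,0,0,0,0,0,1]]';(python3 -m inch '[[0,0,0.0015,0,0,0,1],[0,0,0,0,0,0,1]]';python3 -m inch '[[0,0,0.001,0,0,0,1],[0,0,0,0,0,0,1]]')|egrep "pos|force: \["
```

```text
clock: 17.8
position: [0.556, 0.1442, 0.147]
tool_rot: [-3.139, 0.001, 1.772]
force: [0.3, 0.5, -0.5]
grip_width: 0.0114
finger_force: 40.0
clock: 18.1
position: [0.5563, 0.145, 0.127]
tool_rot: [-3.14, 0.0, 1.773]
force: [-0.1, 0.2, -1.2]
grip_width: 0.011
finger_force: 40.0
clock: 18.4
position: [0.5568, 0.145, 0.121]
tool_rot: [-3.142, 0.0, 1.773]
force: [-0.8, -0.4, -2.8]
grip_width: 0.0112
finger_force: 40.1
position: [0.5568, 0.145, 0.1195]
force: [-0.7, -0.1, -0.9]
position: [0.5568, 0.145, 0.1184]
force: [-0.0, -0.1, -1.5]
```

```bash
(python3 -m inch '[[0,0,0.001,0,0,0,1],[0,0,0,0,0,0,1]]';python3 -m inch '[[0,0,-0.001,0,0,0,1],[0.002,0,0,0,0,0,1],[0,0,0.001,0,0,0,1],[0,0,0,0,0,0,1]]';python3 -m inch '[[0,0,-0.001,0,0,0,1],[0.002,0,0,0,0,0,1],[0,0,0.001,0,0,0,1],[0,0,0,0,0,0,1]]';python3 -m inch '[[0,0,-0.001,0,0,0,1],[0.002,0,0,0,0,0,1],[0,0,0.001,0,0,0,1],[0,0,0,0,0,0,1]]')|egrep "pos|force: \["
```

```text
position: [0.5567, 0.145, 0.1174]
force: [1.0, -0.4, -1.2]
position: [0.5565, 0.1469, 0.1175]
force: [1.1, 0.1, -1.2]
position: [0.5562, 0.1492, 0.1182]
force: [-2.7, -0.1, 13.1]
position: [0.5556, 0.1517, 0.1175]
force: [-0.6, 2.8, 3.2]
```

Free at y=.145–.147, blocked at .149. I'll go back to about .145 and probe down there.

```bash
(python3 -m inch '[[0,0,-0.0015,0,0,0,1],[-0.0065,0,0,0,0,0,1],[0,0,0.0015,0,0,0,1],[0,0,0,0,0,0,1]]';python3 -m inch '[[0,0,0.001,0,0,0,1],[0,0,0,0,0,0,1]]';python3 -m inch '[[0,0,0.0005,0,0,0,1],[0,0,0,0,0,0,1]]')|egrep "pos|force: \["
```

```text
position: [0.5568, 0.1439, 0.1172]
force: [-0.7, -0.2, -2.0]
position: [0.5568, 0.1445, 0.1163]
force: [0.4, -0.3, -1.4]
position: [0.5569, 0.1446, 0.1159]
force: [-0.6, 0.3, -0.8]
```

```bash
(python3 -m inch '[[0,0,0.0007,0,0,0,1],[0,0,0,0,0,0,1]]';python3 -m inch '[[0,0,0.0005,0,0,0,1],[0,0,0,0,0,0,1]]')|egrep "pos|force: \["
```

```text
position: [0.5569, 0.1445, 0.1152]
force: [0.5, 0.4, -1.8]
position: [0.5568, 0.1445, 0.1147]
force: [-0.3, 0.8, -0.9]
```

```bash
(python3 -m inch '[[0,0,0.0007,0,0,0,1],[0,0,0,0,0,0,1]]';python3 -m inch '[[0,0,0.0005,0,0,0,1],[0,0,0,0,0,0,1]]')|egrep "pos|force: \["
```

```text
position: [0.5571, 0.1442, 0.1142]
force: [-0.0, -0.8, 1.0]
position: [0.5572, 0.144, 0.1139]
force: [0.7, -3.7, 3.5]
```

```bash
(python3 -m inch '[[-0.001,0,0,0,0,0,1],[0,0,0,0,0,0,1]]';python3 -m inch '[[0,0,0.0005,0,0,0,1],[0,0,0,0,0,0,1]]';python3 -m inch '[[0,0,0.0004,0,0,0,1],[0,0,0,0,0,0,1]]')|egrep "pos|force: \["
```

```text
position: [0.557, 0.1436, 0.1135]
force: [-0.2, -1.7, 0.5]
position: [0.5571, 0.1435, 0.1133]
force: [-0.8, -1.7, 6.9]
position: [0.5572, 0.1435, 0.1133]
force: [-2.9, -2.5, 13.9]
```

The leaf bottoms out firmly at TCP z = .1133, which is 5 mm below the crest contact, so it's home. I'll ease off, let go and back away.

```bash
python3 -m inch '[[-0.0003,0,-0.0007,0,0,0,1],[0,0,0,0,0,0,0.7],[0,0,0,0,0,0,0.5],[0,0,0,0,0,0,0.5],[0,0,0,0,0,0,0.5]]';python3 -m inch '[[0,0,-0.03,0,0,0,0.5],[0,0,-0.05,0,0,0,0.5],[0,0,-0.05,0,0,0,0.5],[-0.05,0,0,0,0,0,0.5],[-0.05,0,0,0,0,0,0.5]]';python3 -m inch '[[-0.05,0,0,0,0,0,0.5],[-0.05,0,0,0,0,0,0.5],[0,0,0,0,0,0,0.5],[0,0,0,0,0,0,0.5]]'; python3 - <<'E'
from h import *
A=cv2.resize(grab_frame("side")[110:320,205:355],None,fx=2.6,fy=2.6,interpolation=cv2.INTER_CUBIC);B=cv2.resize(grab_frame("top")[140:270,190:410][:,:100],None,fx=4,fy=4,interpolation=cv2.INTER_CUBIC)
h=max(A.shape[0],B.shape[0]);p=lambda i:np.pad(i,((0,h-i.shape[0]),(0,0),(0,0)))
cv2.imwrite("pics/fin.png",np.hstack([p(A),p(B)])[:,:,::-1])
for n in("side","top"):
    for c,st in comps(n,"red",20): print(n,c,boxfit(n,c,.121 if c[0]<270 else .086,np.radians(11.5 if c[0]<270 else -12),(.012,.034,.042)))
E
```

```text
clock: 22.9
position: [0.5571, 0.1433, 0.1133]
tool_rot: [-3.142, 0.0, 1.773]
force: [0.5, 0.7, -0.2]
grip_width: 0.0428
finger_force: 0.0
clock: 23.4
position: [0.5779, 0.0457, 0.2449]
tool_rot: [3.139, -0.001, 1.777]
force: [0.6, -1.0, -0.4]
grip_width: 0.0427
finger_force: 0.0
clock: 23.8
position: [0.5972, -0.054, 0.2433]
tool_rot: [-3.141, 0.0, 1.771]
force: [0.3, 0.6, 0.0]
grip_width: 0.0422
finger_force: 0.0
side [265.94656489 164.87022901] [0.55562549 0.13825813]
side [331.8989899  266.63636364] [ 0.56689712 -0.24546502]
side [308.01052632 270.46315789] [ 0.50886276 -0.23296714]
top [384.43362832 196.63716814] [ 0.5640189  -0.24205524]
top [233.84210526 199.07894737] [0.55743273 0.14320616]
top [380.55 218.88] [ 0.50622839 -0.22950278]
```

View pics/fin.png

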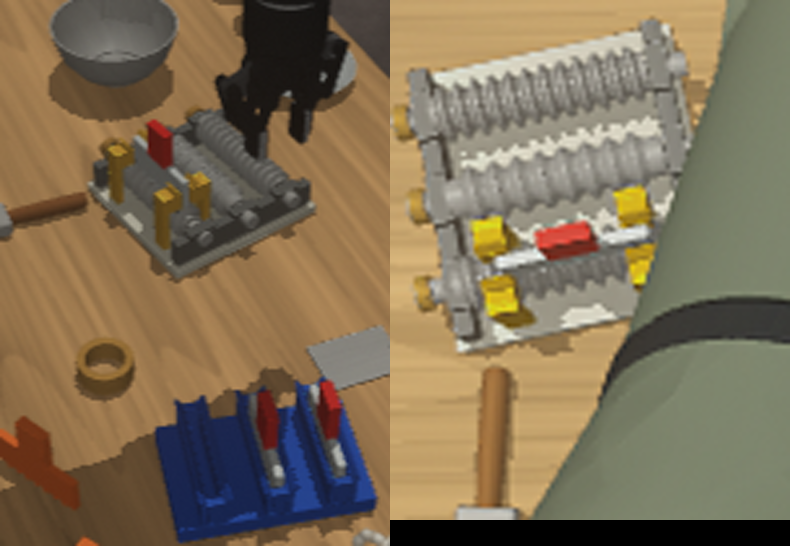

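The picture shows the leaf upright between the cheeks (red tab at side crop (160,143), top crop (567,240)). The other two stand in rack slots, and the robot is touching nothing.

```bash
python3 -c "
from workcell import bot; print(bot.job_done())"
```

```text
the job is handed in; nothing more can be done
None
```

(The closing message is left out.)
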